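# Hang the bottle carrier on its two hooks

## Robot

A 6-joint arm with a two-finger parallel gripper is mounted at the origin on a cart in front of the work surface, level with it; the furniture and walls round the work are solid. World frame = base frame: x ahead of the robot, y to its left, z up, the work surface at z = 0. Lengths are in m, angles in rad, forces in N, time in s.
With the tool pointing down it reaches from about 0.375 to 0.975 m from the base axis. Payload 3.8 kg.
Tool frame: the origin (TCP) lies at the very end of the fingers, on their centre line; the grasp point (between the pads) lies behind it (bot.hold_point_z is the y of the grasp point in the tool frame, in m); y points along the fingers, x is the direction in which the jaws open and shut, and the axes are right-handed (so a half turn about y gives the same grasp; the last joint's range is limited). The gripper opens to 85 mm and grips with 20 to 120 N. Pads are 22 mm wide; open, the fingers measure 114 mm over their backs; the gripper's body (76 mm by 85 mm) begins 54 mm behind the grasp point. The pads swing forward as they close: fully open they stand 13 mm farther back than shut.
Start: joints at [1.252, 0.264, 1.604, -0, 1.274, -0.037], TCP at [0.188, 0.648, 0.231] pointing down, gripper open.
Joint ranges: [-2.63, 2.63], [-0.94, 2.18], [0.31, 2.57], [-1.31, 4.45], [0, 2.66], [-2.55, 2.55]. Speed limits (rad/s): [2.57, 2.57, 3.14, 3.14, 3.14, 3.14].

## Interface

Orientations are given as a unit quaternion [w, x, y, z].
In Python, from rig import bot gives the robot as it stands. The module is installed in compiled form; this text tells all that it offers. Calls block until the motion is done:
- bot.movep(position, orientation): joint-space move of the TCP to a pose.
- bot.servo_line(position, ori=None, rate=0.15, guard=None): straight line of the TCP; ori=None keeps the orientation; rate is the mean speed in m/s. With guard (N) it stops when the force on the tool has changed by that much, and returns True; else False.
- bot.move_j(angles): joint-space move.
- bot.set_gripper(opening, grip_force=None): finger opening in m; grip_force is the grip in N (None keeps the last); returns when the fingers have stopped.
- bot.pause(seconds).
- bot.solve_ik(position, orientation): joint angles nearest the present ones, or None.
- bot.read_state(): the state.
- bot.get_image(name): name is "scene" or "top"; returns a dict with "image" (384x512x3 uint8, red, green, blue), "camera_matrix" (3x3 intrinsics, pixels), "R" (3x3) and "t" (3): a world point X has camera coordinates R X + t. Camera axes: x right, y down, z forward; pixel columns grow to the right and rows downward; lengths in m; the calibration is good to about 2 mm. A picture is of the moment at which its call begins. There is no depth.
A pose or a line that the arm cannot do raises bot.IKError and nothing moves.
- bot.job_done(): hands the job in, once; it reports no verdict.
The state is a dict: "time": time; "qpos": joint angles; "qd": joint speeds; "joint_efforts": joint torques, N m; "position": TCP position; "orientation": TCP orientation; "wrist_force": force on the tool from outside, world axes, zero at the start; "wrist_torque": the same for the moment, N m; "width": finger opening in m.
Only numpy, scipy, OpenCV 4.12 (cv2) and the standard library are available. Lean on these libraries where they do the work, as an engineer would, in place of code of your own. Each camera call takes 0.05 s, during which the arm holds its last target. There are 200 camera calls.

## Task

Pick the empty three-bottle carrier up by the black grip on its bar and hang it on the stand, with its bar lying in both hooks. Lower it until the bar is seated in both hooks before you let go, and leave it hanging there at rest. Do not disturb the bottle, cup, cap or dropper bottle that stand around.

Things in the scene. Friction and masses are not known exactly. Their poses are not given: they have to be found in the camera images.
- bar_mid (a point): Middle of the carrier's round top bar, on its axis, at the centre of its black grip; 140 mm above the tray's underside, 95 mm above its rim. Axes: y along the bar, x across the tray, z up. The bar is 10 mm thick, straight and level to 105 mm either side of this point; its uprights stand at y = -114 and +114 mm. The black grip is 18 mm thick, from y = -40 to +40 mm.
- hooks_mid (a point): Midway between the hooks of the fixed stand: where bar_mid lies when the bar is seated in both hooks and centred, 209 mm above the table. Axes: y from hook to hook (hooks at y = -80 and +80 mm), x from the open side toward the posts, z up. Behind the hooks a rail begins at x = +95 mm; posts 252 mm high. Between the hooks there is free space for a hand.
- hook_left: The stand's hook at +y, of 8 mm round steel, open at the top. Origin on the rod's axis in its trough, 9 mm below the axis of a seated bar; axes as for hooks_mid. From the origin: upturned tip at x = -29 mm, 34 mm high; level shank behind, its top 20 mm high; flanks slope down to the seat, so a bar lowered within about 15 mm of x = 0 slides into it.
- hook_right: The stand's hook at -y, the same shape as hook_left; origin and axes likewise.
- carrier: Loose empty bottle carrier: steel tray with three compartments, 236 x 80 x 45 mm high, about 0.45 kg, with a bent round bar over its middle like a basket handle; it balances under the bar. Origin at the centre of the tray's underside, axes as for bar_mid.
- amber_bottle: Amber bottle with an orange cap, 70 x 68 x 118 mm, standing at the left; a bystander. Origin at the centre of its underside.
- cup: Steel cup, 65 mm wide, 66 mm high, standing at the left; a bystander. Origin at the centre of its underside.
- gold_cap: Loose dull-gold screw cap, 47 mm wide, 19 mm high, lying on the table near the space under the hooks; a bystander. Origin at the centre of its underside.
- dropper: Small white dropper bottle with a black top, 21 mm wide, 66 mm high, standing at the right; a bystander. Origin at the centre of its underside.

How it is judged:
By the outcome, as a careful person would: the job done as asked, in the order asked, and still so for the second after the job is handed in, with the robot touching nothing.
It also fails if it takes over 40 s, if anything falls off the work surface, if the arm or the gripper's body presses on something with over 40 N, if the wrist force passes 120 N, or if a joint passes its speed limit or range.

## Working session

There is one attempt and no reset: what is moved stays moved. The work goes in short steps, each a Python script; the robot and the scene stay as the last script left them, time stands still between calls to the robot, and variables do not carry over. Pictures are saved under pics/ and viewed, about 8 in all and at most 12, crops included, and the job is handed in when it is done.

```bash
mkdir -p pics
python3 - <<'E'
from rig import bot
import cv2,numpy as np
np.set_printoptions(precision=4,suppress=True)
for n in("scene","top"):
    d=bot.get_image(n); cv2.imwrite(f"pics/{n}0.png",cv2.resize(d["image"][:,:,::-1],(768,576),interpolation=cv2.INTER_CUBIC))
    cv2.imwrite(f"{n}_raw.png",d["image"][:,:,::-1])
    R=np.array(d["R"]);t=np.array(d["t"]);print(n,d["camera_matrix"],R,t,"C",-R.T@t)
s=bot.read_state();print(s,bot.hold_point_z)
E
```

```text
scene [[357.2495   0.     250.2989]
 [  0.     357.2495 194.0929]
 [  0.       0.       1.    ]] [[ 0.7214 -0.6925  0.0029]
 [-0.4533 -0.4753 -0.7541]
 [ 0.5236  0.5426 -0.6568]] [-0.3262  0.4307  0.6011] C [ 0.1158 -0.3474  0.7205]
top [[471.5525   0.     250.7748]
 [  0.     471.5525 186.9004]
 [  0.       0.       1.    ]] [[ 0.0078 -0.9998 -0.017 ]
 [-0.9941 -0.0059 -0.1088]
 [ 0.1086  0.0177 -0.9939]] [0.1384 0.5939 1.2511] C [0.4534 0.1197 1.3105]
{'time': 0.1, 'qpos': array([ 1.2521,  0.2647,  1.6053, -0.    ,  1.2737, -0.0369]), 'qd': array([ 0.    , -0.0021, -0.0027,  0.0012, -0.0003,  0.0016]), 'joint_efforts': array([  0.0009, -51.6707, -36.859 ,   0.0001,   0.0064,   0.    ]), 'position': array([0.1875, 0.6477, 0.23  ]), 'orientation': array([-0.5648,  0.5657,  0.4242, -0.4254]), 'wrist_force': array([-0.0255, -0.9853, -0.4345]), 'wrist_torque': array([-0.0145,  0.0246,  0.0067]), 'width': 0.08524145058188197} -0.0187
```

View pics/scene0.png

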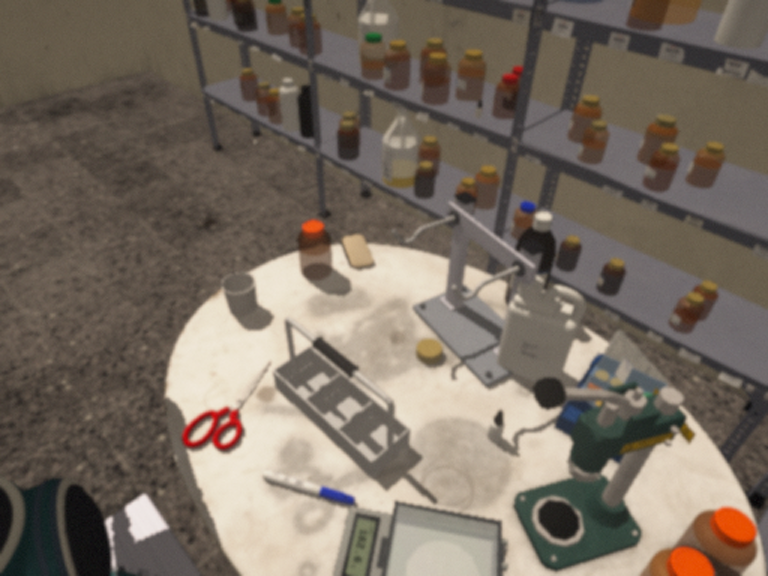

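View pics/top0.png

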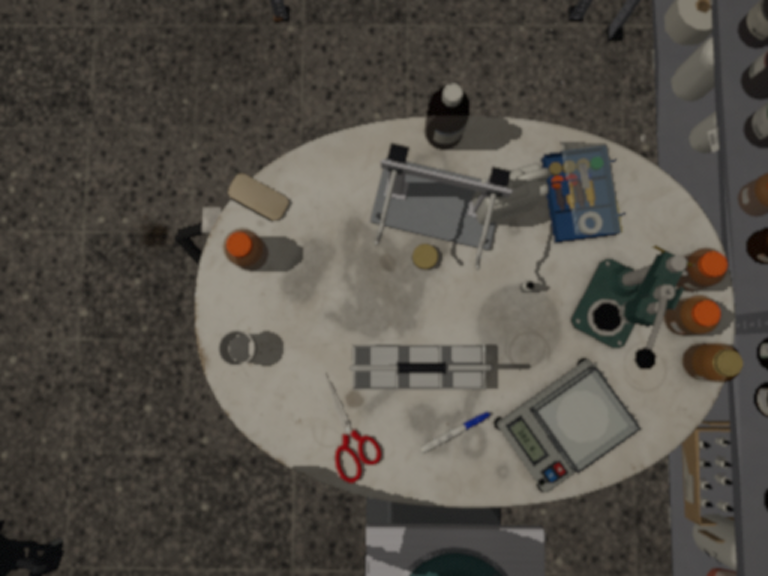

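Scene: the carrier's grip is at about (335,355) in the scene view and (422,367) in the top view. The hook tips are at about (380,240) and (478,264) in top, and about (408,240) and (467,295) in scene. I'll crop the hooks and the bar.

Run:
```python
import cv2,numpy as np
a=cv2.imread("top_raw.png");b=cv2.imread("scene_raw.png")
def c(im,x,y,w,h,k):
    return cv2.resize(im[y:y+h,x:x+w],(w*k,h*k),interpolation=cv2.INTER_CUBIC)
A=c(a,235,90,120,90,5)
cv2.imwrite("pics/c1.png",A) # top hooks
cv2.imwrite("pics/c2.png",c(b,260,125,120,90,5))
# grip dark blob in top
for im,(x,y,w,h) in((a,(225,220,120,50)),(b,(180,205,110,100))):
    g=im[y:y+h,x:x+w].max(2); m=(g<45).astype(np.uint8)
    n,l,s,ce=cv2.connectedComponentsWithStats(m)
    for i in range(1,n):
        if s[i,4]>15:
            r=cv2.minAreaRect(np.argwhere(l==i)[:,::-1].astype(np.float32)); print(ce[i]+[x,y],s[i,4],np.array(r[0])+[x,y],r[1:])
```

```text
[280.56321839 244.94827586] 174 [281. 245.] ((6.0, 30.0), 90.0)
```

View pics/c1.png

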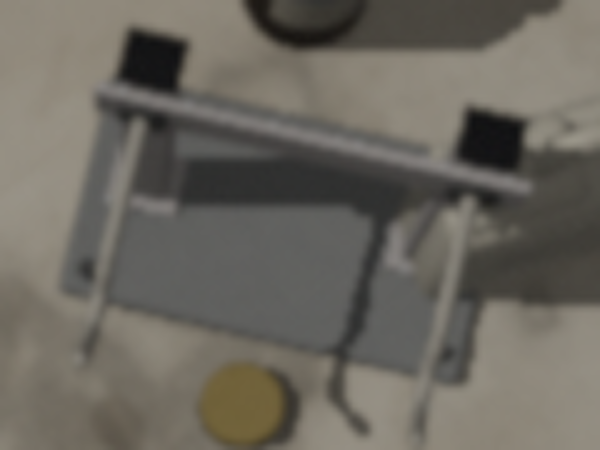

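View pics/c2.png

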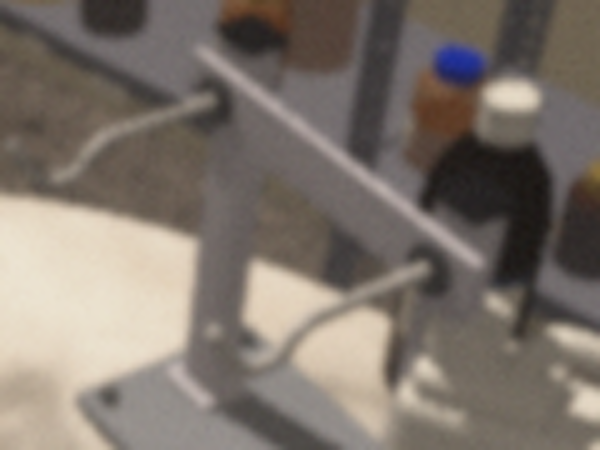

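```bash
cat > h.py <<'E'
from rig import bot
import cv2,numpy as np
np.set_printoptions(precision=4,suppress=True)
K={}
def cam(n):
    if n not in K: K[n]=bot.get_image(n)
    d=K[n]; return np.array(d["camera_matrix"]),np.array(d["R"]),np.array(d["t"])
def ray(n,p):
    k,R,t=cam(n); return -R.T@t, R.T@np.linalg.inv(k)@[p[0],p[1],1]
def onz(n,p,z):
    C,d=ray(n,p); return C+d*(z-C[2])/d[2]
def proj(n,X):
    k,R,t=cam(n); q=k@(R@np.array(X)+t); return q[:2]/q[2]
def tri(p,q):
    A,a=ray("top",p);B,b=ray("scene",q)
    s=np.linalg.lstsq(np.c_[a,-b],B-A,rcond=None)[0]
    P=A+a*s[0];Q=B+b*s[1];return (P+Q)/2,np.linalg.norm(P-Q)
E
python3 - <<'E'
from h import *
g=onz("top",(280.8,245),.14);print("grip",g,proj("scene",g)*1.5)
c=lambda x,y:(235+x/5-.4,90+y/5-.4)
tl=onz("top",c(80,360),.232);tr=onz("top",c(418,442),.232)
sl=onz("top",c(137,122),.216);sr=onz("top",c(467,200),.216)
print("tips",tl,tr,np.linalg.norm(tl-tr));print("rail ends",sl,sr,np.linalg.norm(sl-sr),np.linalg.norm((sl-tl)[:2]),np.linalg.norm((sr-tr)[:2]))
for v in(sl-tl,sr-tr): print(np.arctan2(v[1],v[0]))
v=tl-tr;print("tip line->x axis ang",np.arctan2(v[1],v[0])-np.pi/2)
v=sl-sr;print(np.arctan2(v[1],v[0])-np.pi/2)
yaw=np.mean([np.arctan2((tl-tr)[1],(tl-tr)[0]),np.arctan2((sl-sr)[1],(sl-sr)[0])])-np.pi/2
ex=np.array([np.cos(yaw),np.sin(yaw),0]);ey=np.array([-ex[1],ex[0],0])
h=(tl+tr)/2+29*ex/1000;h[2]=.209
h2=(sl+sr)/2-95*ex/1000;h2[2]=.209
print("yaw",yaw,"mid",h,h2)
for s in(1,-1):
  for (x,z,nm) in((0,.2,"trough"),(-.029,.234,"tip"),(.09,.216,"shank")):
    P=h+s*.08*ey+x*ex;P[2]=z
    q=proj("scene",P);t=proj("top",P);print(s,nm,(q-[260,125]+.4)*5,"top",(t-[235,90]+.4)*5)
E
```

```text
grip [0.4379 0.0655 0.14  ] [337.1837 357.2274]
tips [0.6302 0.1398 0.232 ] [ 0.5928 -0.016   0.232 ] 0.16023411059201506
rail ends [0.7473 0.1139 0.216 ] [ 0.7101 -0.042   0.216 ] 0.16027855312318612 0.1199445466138184 0.12018451464496635
-0.2174901854082112
-0.21789462323968153
tip line->x axis ang -0.23556754166477578
-0.23406517143556793
yaw -0.23481635655017197 mid [0.6397 0.0551 0.209 ] [0.6363 0.058  0.209 ]
1 trough [ 68.7648 182.8033] top [ 95.9541 312.7554]
1 tip [ 21.1067 142.7195] top [ 80.1394 359.4829]
1 shank [218.1444 105.1583] top [140.9979 125.039 ]
-1 trough [268.7485 368.2598] top [423.1374 391.5628]
-1 tip [223.4046 330.8926] top [418.3256 441.2581]
-1 shank [431.4358 275.1003] top [470.4458 203.1775]
```

Two sides agree: the hook spacing comes out at 160.2 mm and the predicted scene pixels match the hook troughs. Next is the grasp.

```bash
cat >> h.py <<'E'
from scipy.spatial.transform import Rotation as Ro
def ori(yaw):
    a,b=np.cos(yaw),np.sin(yaw)
    q=Ro.from_matrix(np.array([[a,0,-b],[b,0,a],[0,-1,0]])).as_quat(); return q[[3,0,1,2]]
HZ=-bot.hold_point_z
E
python3 - <<'E'
from h import *
g=np.array([.438,.0655,.14]); H=np.array([.638,.0565,.209])
best=None
for f in(0,np.pi):
    q1=bot.solve_ik(g-[0,0,HZ],ori(f)); q2=bot.solve_ik(H-[0,0,HZ],ori(f-.23)); print(f,q1,q2)
    if q1 is not None and q2 is not None:
        c=max(abs(q1[5]),abs(q2[5])); best=min(best or (9,0),(c,f))
f=best[1];print("use",f)
bot.set_gripper(.085,40)
bot.movep(g+[0,0,.10],ori(f))
bot.servo_line(g-[0,0,HZ],rate=.12)
s=bot.read_state();print(s["time"],s["position"],s["wrist_force"])
d=bot.get_image("top")["image"];e=bot.get_image("scene")["image"]
w=np.hstack([cv2.resize(i[y:y+110,x:x+130,::-1],None,fx=3,fy=3,interpolation=cv2.INTER_CUBIC) for i,x,y in((d,215,180),(e,165,190))])
cv2.imwrite("pics/g.png",w)
E
```

```text
0 [ 0.0922 -0.0827  2.195  -0.      1.0293  0.0922] [ 0.0494  0.2271  1.7263 -0.      1.1882  0.2794]
3.141592653589793 None None
use 0
3.825 [0.4388 0.0656 0.1221] [ 1.0817 -0.0605 -0.2674]
```

View pics/g.png

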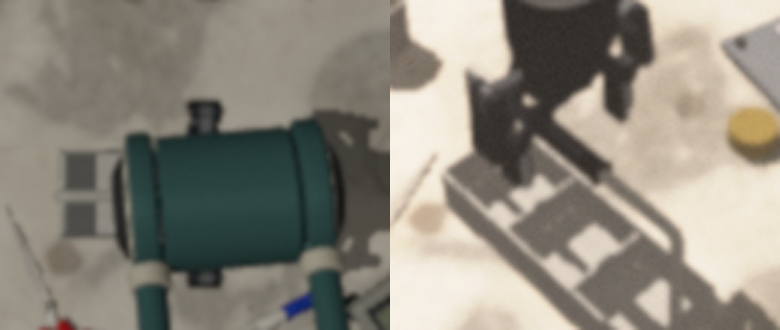

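The open fingers straddle the grip, one on each side, in both views. Now I'll close, lift, and move above the hooks.

Run:
```python
from h import *
H=np.array([.638,.0565,.209])
bot.set_gripper(0.0,60)
s=bot.read_state();print(s["time"],s["width"],s["position"],s["wrist_force"])
p=s["position"].copy(); 
bot.servo_line(p+[0,0,.135],rate=.12)
s=bot.read_state();print(s["time"],s["width"],s["wrist_force"],s["wrist_torque"])
T=H+[0,0,.066-HZ]
bot.servo_line(T+[-.03,0,0],ori(-.23),rate=.1); bot.servo_line(T,rate=.06)
s=bot.read_state();print(s["time"],s["width"],s["position"],s["wrist_force"],s["wrist_torque"])
e=bot.get_image("scene")["image"];d=bot.get_image("top")["image"]
w=np.hstack([cv2.resize(i[y:y+150,x:x+160,::-1],(400,375),interpolation=cv2.INTER_CUBIC) for i,x,y in((d,215,80),(e,230,85))])
cv2.imwrite("pics/l.png",w)
```

```text
4.5667 0.016407387505005578 [0.4378 0.0655 0.1215] [-2.5362  0.1274  3.3012]
5.8417 0.016069204683455927 [ 0.3086 -0.0334 -4.2756] [0.0378 0.0065 0.0238]
8.3417 0.01612679964636103 [0.638  0.0565 0.2559] [ 0.3707 -0.5055 -4.3968] [0.0105 0.0226 0.0218]
```

View pics/l.png

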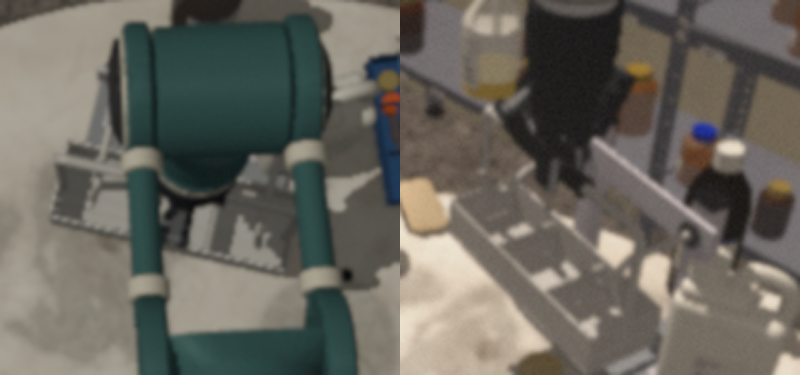

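The carrier is held (4.4 N, as expected) and level above the hooks, with the tray parallel to the rail. Lowering now.

Run:
```python
from h import *
def st(l):
    s=bot.read_state();print(l,round(s["time"],2),s["width"],s["position"],s["wrist_force"],s["wrist_torque"]);return s
p=st("a")["position"]
x,y=.638,.0565
print(bot.servo_line([x,y,.203],rate=.05,guard=6)); st("b")
print(bot.servo_line([x,y,.1885],rate=.015,guard=4)); bot.pause(.3); st("c")
e=bot.get_image("scene")["image"];d=bot.get_image("top")["image"]
w=np.hstack([cv2.resize(i[y:y+150,x:x+160,::-1],(400,375),interpolation=cv2.INTER_CUBIC) for i,x,y in((d,215,80),(e,230,85))])
cv2.imwrite("pics/m.png",w)
```

```text
a 8.44 0.01620219465657403 [0.6377 0.0565 0.2561] [-0.6878  0.2115 -3.979 ] [-0.049   0.0061  0.001 ]
False
b 9.66 0.016068187496382485 [0.6384 0.0565 0.2036] [ 0.7171 -0.8668 -4.0989] [ 0.0127 -0.089  -0.0065]
True
c 10.78 0.016155698534203174 [0.6378 0.0565 0.1896] [0.7399 0.1336 6.1029] [ 0.0051 -0.0229 -0.0197]
```

View pics/m.png

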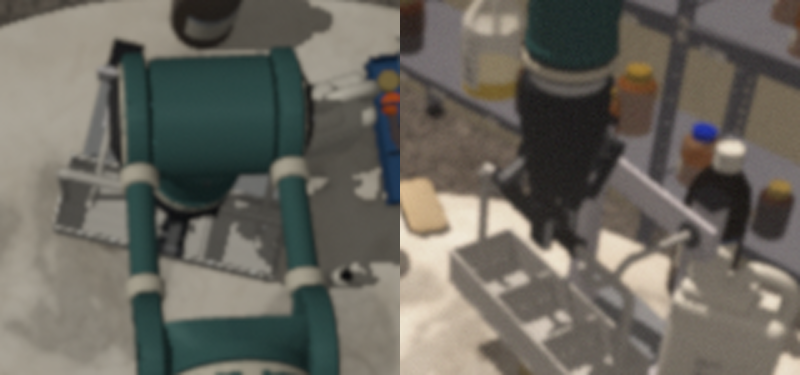

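Contact came at TCP z = 0.1896 (expected 0.1905). The carrier's weight is off the wrist and there is almost no tilting moment, so both hooks bear. Now release and withdraw straight up.

Run:
```python
from h import *
def st(l):
    s=bot.read_state();print(l,round(s["time"],2),s["width"],s["position"],s["wrist_force"])
bot.set_gripper(.055,20); bot.pause(.3); st("open")
bot.servo_line([.638,.0565,.34],rate=.08); st("up")
bot.servo_line([.45,.0565,.36],rate=.15)
bot.movep([.2,.5,.36],ori(.8)); bot.pause(.5); st("away")
e=bot.get_image("scene")["image"];d=bot.get_image("top")["image"]
w=np.hstack([cv2.resize(i[y:y+150,x:x+160,::-1],(400,375),interpolation=cv2.INTER_CUBIC) for i,x,y in((d,215,80),(e,230,105))])
cv2.imwrite("pics/n.png",w)
bot.pause(1);f=bot.get_image("scene")["image"];print("change",cv2.absdiff(cv2.blur(e,(5,5)),cv2.blur(f,(5,5)))[105:255,230:390].max())
```

```text
open 11.64 0.055075926990429895 [0.6361 0.0564 0.1871] [ 0.2895 -0.5277 -0.1281]
up 13.7 0.054956462171180505 [0.6377 0.0565 0.3394] [-0.0771  0.165   0.1537]
away 17.46 0.0554360659270905 [0.2002 0.4999 0.36  ] [0.9201 0.7673 0.549 ]
change 2
```

View pics/n.png

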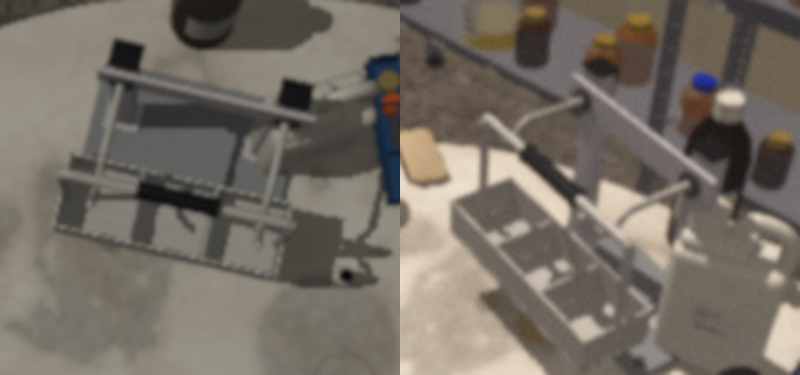

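The carrier hangs level with its bar across both hooks; the grip is at about (180,198) in the top crop and (552,175) in the scene crop. I'll check its height numerically and confirm the bystanders haven't moved.

Run:
```python
from h import *
c=lambda x,y,a,b:(a+x/2.5-.3,b+y/2.5-.3)
print(tri(c(180,198,215,80),c(552,175,230,105)))
a0=cv2.imread("top_raw.png");a1=bot.get_image("top")["image"][:,:,::-1]
for n,(x,y,w,h) in dict(amber=(148,150,32,30),cup=(144,218,28,26),dropper=(343,183,22,16)).items():
    print(n,cv2.absdiff(cv2.blur(a0,(3,3)),cv2.blur(a1,(3,3)))[y:y+h,x:x+w].max())
b0=cv2.imread("scene_raw.png");b1=bot.get_image("scene")["image"][:,:,::-1]
for n,(x,y,w,h) in dict(amber=(195,145,30,42),cup=(148,180,28,32),cap=(275,223,22,20),dropper=(325,270,16,25)).items():
    print(n,cv2.absdiff(cv2.blur(b0,(3,3)),cv2.blur(b1,(3,3)))[y:y+h,x:x+w].max())
def v(i): return cv2.resize(i[215:315,255:355],(390,390),interpolation=cv2.INTER_CUBIC)
cv2.imwrite("pics/b.png",np.hstack([v(b0),v(b1)]))
```

```text
(array([ 0.661 , -0.0879,  0.3291]), np.float64(0.3091162792675487))
amber 5
cup 1
dropper 68
amber 12
cup 3
cap 107
dropper 117
```

View pics/b.png

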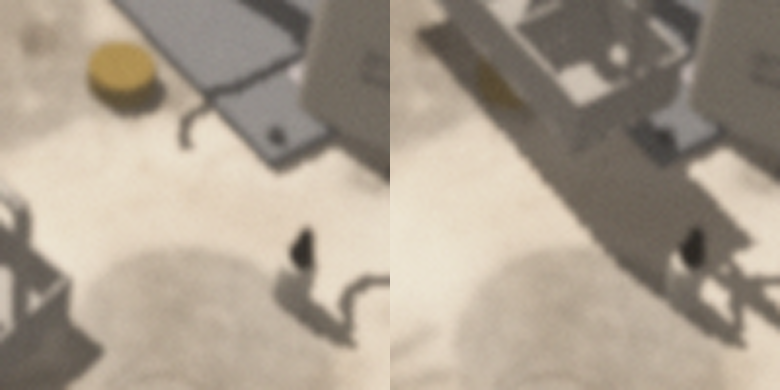

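The cap and dropper are where they were; the large pixel differences come from the carrier's shadow and occlusion. The triangulation used the wrong column, because I forgot to subtract the 400 px panel offset. Repeating it.

Run:
```python
from h import *
c=lambda x,y,a,b:(a+x/2.5-.3,b+y/2.5-.3)
print(tri(c(180,198,215,80),c(152,175,230,105)))
# bar ends: left/right corner
print(tri(c(62,176,215,80),c(86,119,230,105)))
print(proj("scene",[.638,.0565,.209]),c(152,175,230,105),proj("top",[.638,.0565,.209]),c(180,198,215,80))
```

```text
(array([0.6386, 0.0569, 0.2114]), np.float64(0.005098776006686652))
(array([0.6611, 0.1672, 0.2083]), np.float64(0.001327941852997481))
[291.4857 175.5614] (290.5, 174.7) [286.0497 160.0834] (286.7, 158.89999999999998)
```

Bar middle measured at (0.639, 0.057, 0.211) and left end at z = 0.208, against an expected 0.209, so it is seated and level.

```bash
python3 -c "
from rig import bot
bot.job_done()"
```

```text
the job is handed in; nothing more can be done
```

I picked the carrier up by its black grip and lowered it into both hooks. It was seated before I let go; then I withdrew the arm and handed the job in after roughly 19 s of robot time.

**Seating:** Contact came at TCP z = 0.1896 (0.1905 expected). The wrist force went from about −4 N to +6 N, with almost no tilting moment, so both hooks were bearing.

**Final position:** Triangulated, the bar middle is at (0.639, 0.057, 0.211) against the hook midpoint of (0.638, 0.057, 0.209). The two rays missed each other by 5 mm because I picked the points by eye. The bar's left end is at z = 0.208. I did not measure the right end; it only looked right in the picture.

**At rest:** Two pictures of the hanging carrier 1 s apart showed no movement.

**Bystanders:** The amber bottle and cup are unchanged in both views. My pixel check flagged the cap and dropper, but the before/after picture shows that is the carrier's shadow and the carrier partly hiding the cap. Both looked unmoved.

**Failed check:** My first triangulation was wrong because I used the wrong pixel column. The values above are from the corrected run.

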